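# Set and clamp the fence of a slicing guide

## Task

Set the slicing guide: slide the aluminium fence along its slots, with the clamp still loose, until it is pressed snugly and squarely against both bumpers of the red stop - a light but definite push held for a moment, never a hard shove. Then turn the black bar knob clockwise, nearly a quarter turn, until the fence is clamped tight there, and let go. Leave the things standing around it alone.

Things in the scene. Friction and masses are not known exactly. Their poses are not given: they have to be found in the camera images.
- slicing_guide: Wooden board fixed on the worktop, 164 (x) x 290 (y) x 18 mm high, 8 mm dark guide rails along its long edges. Origin under the board at worktop height; z up; the fence slides along this y axis, towards +y to reach the stop. A plain steel locating bolt (fixed, its cap 21 mm above the board) stands at x +44, y -40 mm, the clamp knob at x -44, y -40 mm.
- fence: Loose aluminium angle, 0.3 kg: wall 128 (x) x 10 (y) x 75 mm high, free to pinch from above at mid-length; 5 mm thick foot reaching 142 mm to -y with two slots round the bolts, which keep it from lifting off. Origin: middle of the wall, underside of the foot (on the board, 18 mm above the worktop). About 1.5 mm play between the rails; drags with 1 to 7 N while loose.
- fence_front (a point): Middle of the front (+y) face of the fence's wall, 30 mm above the underside of the foot; axes as the fence's.
- red_stop: Hard red plastic stop fixed on the board, square to it, at a place that differs each time: two bumpers 20 mm wide, 45 mm high at x +-42 mm, joined by a bar 14 mm high with a screw (64 mm free between the bumpers). Origin on the board's top (18 mm above the worktop), in the middle of the plane of the two faces that meet the fence; they look to -y.
- stop_face (a point): Middle between the bumpers, in the plane of their contact faces, 30 mm above the board's top; axes as the slicing guide's. The fence touches when fence_front has y = 0 in this frame (negative: a gap is left).
- clamp_screw: The clamp: steel washer 23 mm wide on a bolt, with the knob above it; origin in the washer's underside, on the bolt's axis. It sinks 2 mm per radian of knob turn and bears on the fence's foot.
- clamp_knob (a joint): Angle of the black bar knob in rad: 0 to 0.25 at the start (loose); grows clockwise seen from above. The washer meets the foot near 0.85, then the knob grows stiffer (0.2 N m loose, about 0.4 N m tight); it is properly tight above 1.25, ends hard at 1.6, and stays where it is left. At 0 the knob's bar lies along the slicing guide's x axis.
- knob_grip (a point): On the knob's axis, at the height to grip: the grip bar is 36 mm long, 14 mm wide, and reaches from 18 mm below this point to 11 mm above it. Site axes turn with the knob: x along the bar, z up.
- jar_honey: Jar with a grey lid, 71 mm wide, 110 mm high, standing behind the guide; origin under its centre; leave alone.
- tin_1: Green and gold food tin, 75 mm wide, 110 mm high, behind the guide; origin under its centre; leave alone.
- mug_1: Cream mug, 92 x 124 x 93 mm, right of the guide; origin under its centre; leave alone.
- spice_jar_1: Spice jar with a red cap, 45 mm wide, 106 mm high, left of the guide; origin under its centre; leave alone.

How it is judged (in metres and radians):
On the way, in this order (a step that is already met when the one before it is completed fails the run):
1. with the clamp still loose, the fence is pressed against the red stop with more than 3 N for 0.3 s (contact force between fence and red_stop above 3 N and value of joint clamp_knob below 0.6 rad), for 0.3 s.
2. the knob is turned tight (over 1.25 rad) (value of joint clamp_knob above 1.25 rad), for 0.2 s.
At the end, for the whole second after the job is handed in: The fence stands at rest against the red stop (gap under 1.8 mm), square to the guide within 0.03 rad and upright within 0.04 rad, the knob is past 1.25 rad and its washer bears on the foot with more than 8 N (y of fence_front in the frame of stop_face between -0.0018 and 0.0015 m and angle between the y axis of fence and the y axis of slicing_guide, either way round below 0.03 rad and value of joint clamp_knob above 1.25 rad and contact force between clamp_screw and fence above 8 N and angle between fence's own z axis and vertical below 0.04 rad and linear speed of fence below 0.01 m/s); the robot touches nothing.
It fails at once if the red stop is loaded with more than 25 N (contact force between red_stop and anything else above 25 N).
It fails at once if the jar honey is moved more than 15 mm (distance of jar_honey from where it was at the start of the episode above 0.015 m).
It fails at once if the tin 1 is moved more than 15 mm (distance of tin_1 from where it was at the start of the episode above 0.015 m).
It fails at once if the mug 1 is moved more than 15 mm (distance of mug_1 from where it was at the start of the episode above 0.015 m).
It fails at once if the spice jar 1 is moved more than 15 mm (distance of spice_jar_1 from where it was at the start of the episode above 0.015 m).
It also fails if it takes over 56 s, if anything falls off the work surface, if the arm or the gripper's body presses on something with over 40 N, if the wrist force passes 120 N, or if a joint passes its speed limit or range.

## Robot

A 6-joint arm with a two-finger parallel gripper is mounted at the origin on a cart in front of the work surface, level with it; the furniture and walls round the work are solid. World frame = base frame: x ahead of the robot, y to its left, z up, the work surface at z = 0. Lengths are in m, angles in degrees, forces in N, time in s.
With the tool pointing down it reaches from about 0.375 to 0.9 m from the base axis. Payload 3.1 kg.
Tool frame: the origin (TCP) lies on the front face of the gripper's body, between the roots of the fingers; the fingertips stand 73 mm ahead of it and the grasp point (between the pads) lies 54 mm ahead of it (env.grasp_offset is the distance from the TCP to the grasp point, in m); z points along the fingers, y is the direction in which the jaws open and shut (so a half turn about z gives the same grasp; the last joint's range is limited). The gripper opens to 85 mm and grips with 20 to 120 N. Pads are 22 mm wide; open, the fingers measure 114 mm over their backs; the gripper's body (76 mm by 85 mm) begins 54 mm behind the grasp point. The pads swing forward as they close: fully open they stand 13 mm farther back than shut.
Start: joints at [-81.618, 30.224, 82.088, -0, 67.689, -10.227], TCP at [0.199, -0.592, 0.304] pointing down, gripper open.
Joint ranges: [-176.69, 176.69], [-43.24, 126.21], [12.49, 139.97], [-82, 262], [0, 151.66], [-163.58, 163.58]. Speed limits (degrees/s): [159.86, 159.86, 180, 180, 180, 180].

## Interface

Orientations are given as [roll, pitch, yaw] about the fixed x, y, z axes, in that order (R = Rz(yaw) Ry(pitch) Rx(roll)).
In Python, from station import status, imaging, job_done, env gives the robot as it stands.
- The arm moves only by the tool arm_command, never from a script. Its argument "series" is a list of rows, each a list of 6 numbers: the shift along the world's x, y, z in mm, then the turn, a rotation vector about the world's x, y, z in rad. A call has 1 to 12 rows; each row shifts and turns the pose as measured when the row begins; what a row does not reach is not made up. A row lasts 1/10 s, in which the tool goes at most 50 mm and 8.59 degrees, less where a joint would pass 70% of its speed; a pose out of reach is approached as far as the arm can. A call with a gripper value outside its range is refused whole. "jaw" is the gripper command: -1 is fully open, 1 is shut, values between are in proportion, set as the call begins (left out, the last holds). The fingers move at their own pace and stop on an object; "squeeze" is the grip in N (left out, the last holds). Time passes only in rows, so rows that do not move let the fingers close. It gives the time, the measured TCP pose, the force and the opening at its end, in the units of the state.
- status.read_state(): the state, without advancing time (a new reading comes with each control period).
- imaging.read_camera(name): name is "scene" or "top"; returns the picture (400x640x3 uint8, red, green, blue); there is no depth.
- imaging.camera_info(name): a dict with "K" (3x3 intrinsics, pixels), "extrinsics" (4x4, takes a point from camera to world coordinates). Camera axes: x right, y up, looking along -z (the intrinsics and any distortion apply to the point x, -y, -z); pixel columns grow to the right and rows downward; lengths in m; the calibration is good to about 2 mm. A picture is of the moment at which its call begins. camera_info takes no time and is no camera call.
- job_done(): hands the job in, once; it reports no verdict.
Trained networks look in the newest picture that a camera, given by its name, has taken for a name from the list of things; names that differ only in an ending like _2 or _b are one class to them, and where a whole thing is asked for, a point or a joint stands for the part that bears it (a point fixed in the world has none). Each returns a list of dicts, best first, with "p" (0 to 1); they miss things now and then, are a little off and sometimes report something else, mostly with a low value. They report only what shows in the picture. A call takes as long as a camera call.
- imaging.search_frame(camera, thing): "box" ([left, top, right, bottom] in pixels, round what is visible of it).
- imaging.silhouettes(camera, thing): "region" (400x640 bool, what is visible of it) and "box" ([left, top, right, bottom] in pixels, round what is visible of it).
- imaging.mark_of(camera, thing): "centre" ([column, row] in pixels: a listed point, or the origin of a listed thing).
The state is a dict: "time_s": time; "joint_positions": joint angles; "joint_vel": joint speeds; "tau": joint torques, N m; "tool_pos": TCP position; "tcp_rot": TCP orientation; "contact_force": force on the tool from outside, world axes, zero at the start; "ft_torque": the same for the moment, N m; "gripper_width": opening from 0.0 (shut) to 1.0 (fully open).
Only numpy, scipy, OpenCV 4.12 (cv2) and the standard library are available. Lean on these libraries where they do the work, as an engineer would, in place of code of your own. Each camera call takes 0.05 s, during which the arm holds its last target. There are 200 camera calls.

## Working session

There is one attempt and no reset: what is moved stays moved. The work goes in short steps, Python scripts to look and compute and a tool call to move; the robot and the scene stay as the last step left them, time stands still between calls to the robot, and variables do not carry over. Pictures are saved under pics/ and viewed, about 8 in all and at most 12, crops included, and the job is handed in when it is done.

Besides the shell and the picture viewer there is one more tool, called after ">>>" as a command line: name --pt "numbers of a row" for each row, then --argument value for the rest. arm_command: Moves the arm, as the interface text tells. Its arguments: {"type":"object","properties":{"series":{"type":"array"},"jaw":{"type":"number"},"squeeze":{"type":"number"}},"required":["series"]}

```bash
mkdir -p pics; cat > h.py <<'E'
import numpy as np, cv2
from station import status, imaging, job_done, env
def ray(cam,px):
    i=imaging.camera_info(cam);K=np.array(i["K"]);E=np.array(i["extrinsics"])
    d=np.linalg.inv(K)@np.array([px[0],px[1],1.]);d=np.array([d[0],-d[1],-d[2]])
    return E[:3,3],E[:3,:3]@d
def at_z(cam,px,z):
    o,d=ray(cam,px);return o+d*(z-o[2])/d[2]
def tri(p):
    A=np.zeros((3,3));b=np.zeros(3)
    for c,px in p.items():
        o,d=ray(c,px);d=d/np.linalg.norm(d);M=np.eye(3)-np.outer(d,d);A+=M;b+=M@o
    return np.linalg.solve(A,b)
def proj(cam,P):
    i=imaging.camera_info(cam);K=np.array(i["K"]);E=np.array(i["extrinsics"])
    q=np.linalg.inv(E)@np.append(P,1);q=K@np.array([q[0],-q[1],-q[2]]);return q[:2]/q[2]
def save(cam,n):
    im=imaging.read_camera(cam);cv2.imwrite(f"pics/{n}.png",im[:,:,::-1]);return im
E
python3 - <<'E'
from h import *
np.set_printoptions(precision=4,suppress=True)
for c in("scene","top"):
    save(c,c+"0"); i=imaging.camera_info(c);print(c,{k:(v if k not in("K","extrinsics") else np.array(v).tolist()) for k,v in i.items()})
for n in["slicing_guide","fence","fence_front","red_stop","stop_face","clamp_screw","knob_grip","jar_honey","tin_1","mug_1","spice_jar_1"]:
    d={}
    for c in("scene","top"):
        r=imaging.mark_of(c,n)
        if r: d[c]=r[0]["centre"];print(n,c,np.array(r[0]["centre"]),round(r[0]["p"],2))
    if len(d)==2: print("   ",tri(d))
print(status.read_state())
E
```

```text
scene {'K': [[383.70352320593474, 0.0, 320.257805189746], [0.0, 383.70352320593474, 198.973452390303], [0.0, 0.0, 1.0]], 'extrinsics': [[-0.6920733311221419, 0.5710540059599043, -0.44151084542358393, 0.15936039063783072], [-0.7216911629411212, -0.5355374445074975, 0.43859036795519235, 0.5127238867588301], [0.0140131967157502, 0.6221711724336997, 0.7827558128243324, 0.8591699627771298], [0.0, 0.0, 0.0, 1.0]]}
top {'K': [[406.4132221336657, 0.0, 317.8533935236017], [0.0, 406.4132221336657, 198.88335687405456], [0.0, 0.0, 1.0]], 'extrinsics': [[0.006045748300573472, 0.9961264736964784, -0.08772398377014798, 0.523742320020965], [-0.9999464240918928, 0.005285121261594246, -0.008900361739084366, 0.06486496709678484], [-0.008402254062001823, 0.08777309322491329, 0.9961050578289462, 1.1276592593953196], [0.0, 0.0, 0.0, 1.0]]}
slicing_guide scene [339. 220.] 0.82
slicing_guide top [331.  225.1] 0.96
    [ 0.5536  0.0407 -0.0026]
fence scene [343.  216.6] 0.94
fence top [334.9 221.4] 0.74
    [ 0.5598  0.0263 -0.0056]
fence_front scene [340.  206.9] 0.62
fence_front top [331.6 225.2] 0.83
    
[... 570 characters left out ...]
556 0.0274 0.0075]
mug_1 scene [434.7 187. ] 0.93
mug_1 top [434.  259.7] 0.77
    [ 0.4524 -0.25   -0.0086]
spice_jar_1 scene [251.1 310.6] 0.85
spice_jar_1 top [207.6 236.5] 0.58
    [0.5158 0.3781 0.0013]
{'time_s': 1.2, 'joint_positions': array([-81.6172,  30.2228,  82.088 ,  -0.0007,  67.6887, -10.2287]), 'joint_vel': array([-0.0194, -0.0924,  0.0277,  0.0034,  0.0543, -0.0453]), 'tau': array([  0.0012, -44.2321, -17.8419,  -0.    ,   0.0007,  -0.    ]), 'tool_pos': array([ 0.1995, -0.5923,  0.3039]), 'tcp_rot': array([179.9996,   0.0007,  18.6117]), 'contact_force': array([-0.1373,  0.0295,  0.6238]), 'ft_torque': array([-0.0089,  0.018 , -0.0565]), 'gripper_width': 1.0018473287561733}
```

```bash
python3 - <<'E'
import cv2
a=cv2.imread("pics/top0.png")[120:300,210:450];cv2.imwrite("pics/top0c.png",cv2.resize(a,(800,600),interpolation=cv2.INTER_CUBIC))
a=cv2.imread("pics/scene0.png")[110:290,230:470];cv2.imwrite("pics/scene0c.png",cv2.resize(a,(800,600),interpolation=cv2.INTER_CUBIC))
E
```

```text
(no output)
```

View pics/top0c.png

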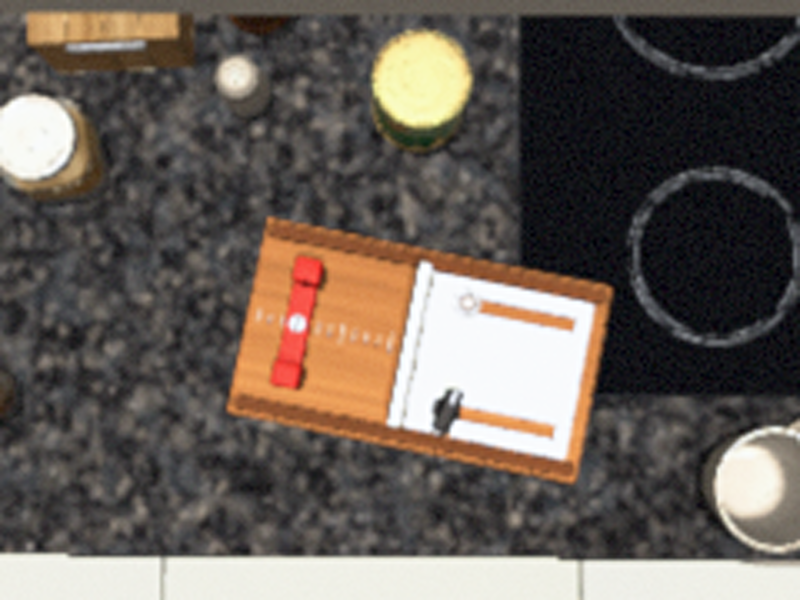

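View pics/scene0c.png

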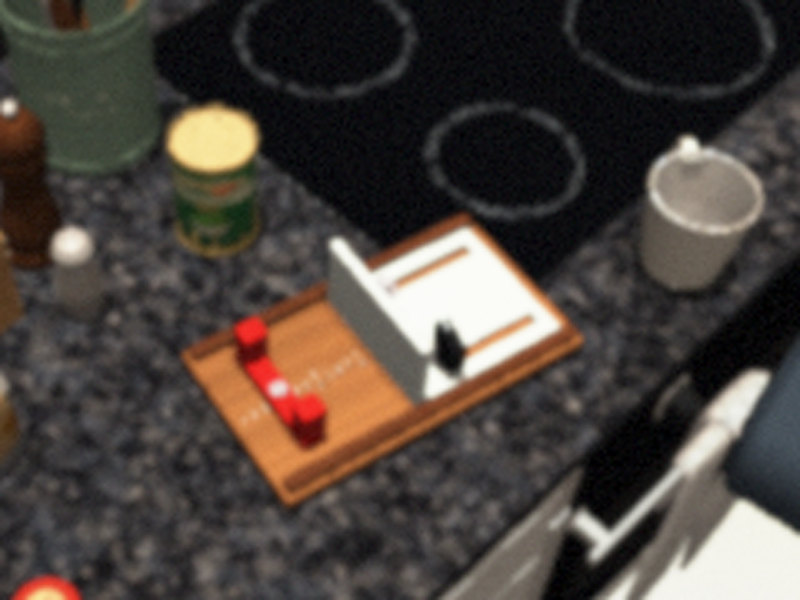

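```bash
python3 - <<'E'
from h import *
np.set_printoptions(precision=4,suppress=True)
C=lambda u,v:(210+u*.3,120+v*.3)
S=lambda u,v:(230+u*.3,110+v*.3)
P=[at_z("top",C(*p),.022)for p in[(268,218),(612,287),(575,482),(228,410)]]
Q=[at_z("scene",S(*p),.022)for p in[(183,355),(466,213),(582,340),(290,503)]]
for X in(P,Q):
    X=np.array(X);print(X[:,:2].tolist(),X.mean(0));print([np.linalg.norm(X[i]-X[(i+1)%4]) for i in range(4)])
    y=X[0]-X[1]+X[3]-X[2];x=X[0]-X[3]+X[1]-X[2];print("yaw",np.degrees(np.arctan2(-y[0],y[1])),np.degrees(np.arctan2(x[1],x[0])))
O=((np.array(P)+np.array(Q))/2).mean(0)
yw=np.radians(-11.5);R=np.array([[np.cos(yw),-np.sin(yw)],[np.sin(yw),np.cos(yw)]])
g=lambda p:R.T@(np.array(p)[:2]-O[:2])
print("O",O)
print("bolt",g(at_z("top",C(468,302),.039)))
for n,a,b,z in[("fence top ends back",(430,264),(403,425),.093),("fence top front",(418,262),(390,425),.093),("bumper face",(322,284),(299,388),.063)]:
    print(n,g(at_z("top",C(*a),z)),g(at_z("top",C(*b),z)))
for s,t in[((440,322),(455,392)),((462,372),(438,430))]: print("knob",at_z("top",C(*t),.075),g(at_z("top",C(*t),.075)))
print("knob exp",O[:2]+R@[-.044,-.04])
for z in(.06,.07,.08):print(z,proj("top",[*(O[:2]+R@[-.044,-.04]),z]),proj("scene",[*(O[:2]+R@[-.044,-.04]),z]))
for c in("top","scene"):
  for n in("clamp_knob","red_stop","fence"):
    r=imaging.silhouettes(c,n)
    if r: print(c,n,r[0]["box"],r[0]["p"],r[0]["region"].sum()); np.save(f"{c}_{n}.npy",r[0]["region"])
E
```

```text
[[0.6578120969122537, 0.1502127739045761], [0.6024846250816508, -0.13160924126868678], [0.4446273368549206, -0.1001825256783297], [0.5006417844968221, 0.1808411029582123]] [0.5514 0.0248 0.022 ]
[np.float64(0.2872016319164725), np.float64(0.16095515493172052), np.float64(0.2865517373820588), np.float64(0.16012682987364174)]
yaw -11.189761351073317 -11.143617081629861
[[0.6531312249393094, 0.1545285254557951], [0.5997984707482472, -0.12821473774622905], [0.44162226188464937, -0.09262081762048269], [0.49603701825996405, 0.1847591947657269]] [0.5476 0.0296 0.022 ]
[np.float64(0.28772927476315885), np.float64(0.16213155214324737), np.float64(0.28266700724130966), np.float64(0.1599765080852165)]
yaw -10.888633895311354 -11.793237826819288
O [0.5495 0.0272 0.022 ]
bolt [ 0.0462 -0.0315]
fence top ends back [0.0649 0.0059] [-0.0593  0.0014]
fence top front [0.0646 0.0152] [-0.0614  0.011 ]
bumper face [0.0349 0.0853] [-0.0487  0.086 ]
knob [ 0.5167 -0.0002  0.075 ] [-0.0267 -0.0334]
knob [0.4874 0.0129 0.075 ] [-0.058  -0.0264]
knob exp [ 0.4984 -0.0032]
0.06 [347.3148 244.5903] [368.7166 209.4295]
0.07 [347.5616 244.6841] [369.1524 207.1095]
0.08 [347.8131 244.7797] [369.5951 204.7526]
top clamp_knob [338.7, 237.2, 348.8, 248.4] 0.52 96
top red_stop [292.7, 199.8, 302.0, 235.1] 0.68 289
top fence [328.8, 199.7, 389.5, 258.0] 0.96 2274
scene red_stop [302.6, 203.7, 323.2, 245.8] 0.92 426
scene fence [329.0, 179.0, 397.5, 228.9] 0.56 1792
```

>>> arm_command --pt "20 35 0 0 0 0.1456" --pt "20 35 0 0 0 0.1456" --pt "20 35 0 0 0 0.1456" --pt "20 35 0 0 0 0.1456" --pt "20 35 0 0 0 0.1456" --pt "20 35 0 0 0 0.1456" --pt "20 35 0 0 0 0.1456" --pt "20 35 0 0 0 0.1456" --pt "20 35 0 0 0 0.1456" --pt "20 35 0 0 0 0.1456" --jaw 0 --squeeze 20

```text
time_s: 2.5
tool_pos: [0.4021, -0.2359, 0.3052]
tcp_rot: [179.5, 0.3, 104.3]
contact_force: [1.0, -0.0, -0.6]
gripper_width: 0.497
```

>>> arm_command --pt "17 30 -5 0 0 0.125" --pt "17 30 -5 0 0 0.125" --pt "17 30 -5 0 0 0.125" --pt "17 30 -5 0 0 0.125" --pt "17 30 -5 0 0 0.125" --pt "17 30 -5 0 0 0.125" --pt "17 30 -5 0 0 0.125" --pt "17 30 -5 0 0 0.125" --pt "14 31 -5 0 0 0.126" --pt "0 0 0 0 0 0"

```text
time_s: 3.5
tool_pos: [0.5606, 0.0508, 0.2612]
tcp_rot: [179.2, 0.9, 172.1]
contact_force: [-1.0, -0.3, -0.6]
gripper_width: 0.502
```

>>> arm_command --pt "-5 -8 -20 -0.006 0.009 -0.03" --pt "-4 -7 -20 -0.006 0.009 -0.028" --pt "0 0 -20 0 0 0" --pt "0 0 -10 0 0 0" --pt "0 0 0 0 0 0"

```text
time_s: 4.0
tool_pos: [0.5519, 0.0346, 0.1907]
tcp_rot: [-179.8, 0.2, 168.5]
contact_force: [0.5, 0.5, -0.0]
gripper_width: 0.497
```

```bash
python3 - <<'E'
from h import *
np.set_printoptions(precision=4,suppress=True)
s=status.read_state();print(s["time_s"],s["tool_pos"],s["tcp_rot"])
for c in("top","scene"):
    a=save(c,c+"1");p=proj(c,s["tool_pos"]-[0,0,.054]);print(c,p)
    u,v=int(p[0]),int(p[1]);u0,v0=u-90,v-70
    cv2.imwrite(f"pics/{c}1c.png",cv2.resize(a[v0:v0+140,u0:u0+180,::-1],(720,560),interpolation=cv2.INTER_CUBIC));print(u0,v0)
A=cv2.imread("pics/top1c.png");B=cv2.imread("pics/scene1c.png");cv2.imwrite("pics/j1.png",cv2.resize(np.hstack([A,B]),(800,311),interpolation=cv2.INTER_AREA))
E
```

```text
4.0 [0.5519 0.0346 0.1907] [-179.7935    0.1831  168.5047]
top [333.7946 223.1601]
243 153
scene [345.8643 186.5438]
255 116
```

View pics/scene1c.png

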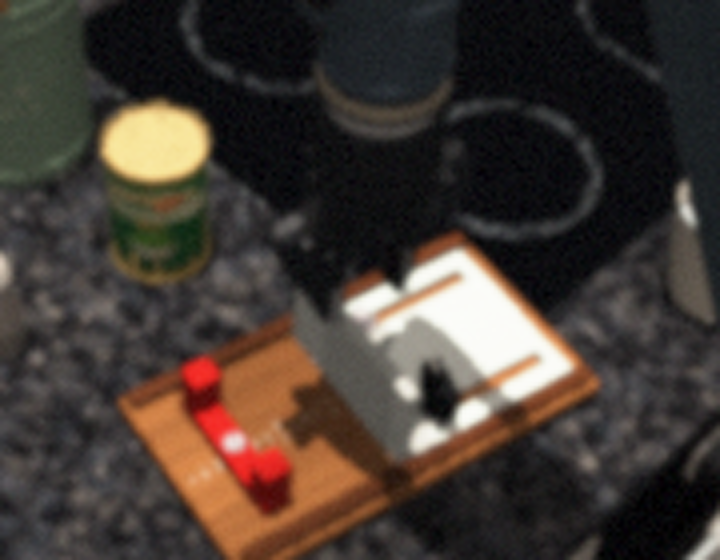

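>>> arm_command --pt "0 0 -10 0 0 0" --pt "0 0 -10 0 0 0" --pt "0 0 -10 0 0 0" --pt "0 0 -5 0 0 0"

```text
time_s: 4.5
tool_pos: [0.5547, 0.0342, 0.1576]
tcp_rot: [-179.8, 0.8, 168.5]
contact_force: [0.9, -0.3, -0.2]
gripper_width: 0.498
```

```bash
python3 - <<'E'
from h import *
for c in("top","scene"):
    a=save(c,c+"2");p=proj(c,status.read_state()["tool_pos"]-[0,0,.054])
    u,v=int(p[0]),int(p[1])
    cv2.imwrite(f"pics/{c}2c.png",cv2.resize(a[v-50:v+50,u-50:u+50,::-1],(400,400),interpolation=cv2.INTER_CUBIC))
A=cv2.imread("pics/top2c.png");B=cv2.imread("pics/scene2c.png");cv2.imwrite("pics/j2.png",np.hstack([A,B]))
E
```

```text
(no output)
```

View pics/j2.png

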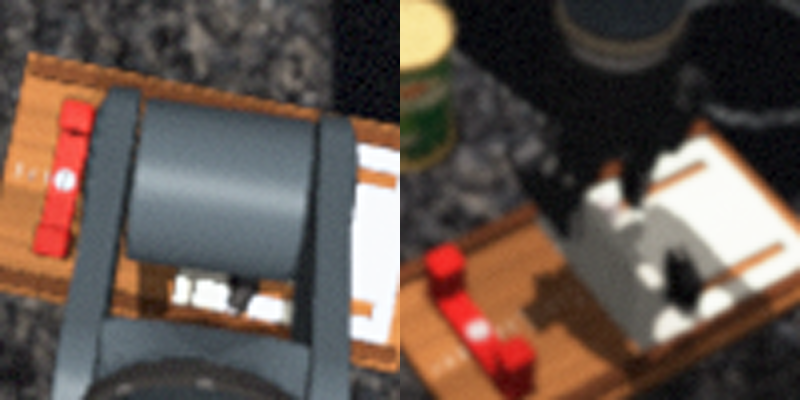

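>>> arm_command --pt "-2 0 -10 0 0.01 0" --pt "-1 0 -10 0 0 0" --pt "0 0 -8 0 0 0" --pt "0 0 0 0 0 0"

```text
time_s: 5.0
tool_pos: [0.5514, 0.0344, 0.1272]
tcp_rot: [-179.7, 0.1, 168.5]
contact_force: [0.4, -0.3, 0.5]
gripper_width: 0.501
```

>>> arm_command --pt "0 0 0 0 0 0" --pt "0 0 0 0 0 0" --pt "0 0 0 0 0 0" --pt "0 0 0 0 0 0" --pt "0 0 0 0 0 0" --pt "0 0 0 0 0 0" --jaw 1 --squeeze 20

```text
time_s: 5.6
tool_pos: [0.5513, 0.0345, 0.1269]
tcp_rot: [-179.7, 0.1, 168.5]
contact_force: [-0.1, 0.7, -2.0]
gripper_width: 0.109
```

>>> arm_command --pt "1 5 0 0 0 0" --pt "1 5 0 0 0 0" --pt "1 5 0 0 0 0" --pt "1 5 0 0 0 0" --pt "1 5 0 0 0 0" --pt "1 5 0 0 0 0" --pt "1 5 0 0 0 0" --pt "1 5 0 0 0 0" --pt "1 5 0 0 0 0" --pt "1 5 0 0 0 0" --pt "0 0 0 0 0 0"

```text
time_s: 6.7
tool_pos: [0.562, 0.0896, 0.1268]
tcp_rot: [-179.7, 0.1, 168.6]
contact_force: [0.2, 0.4, -1.6]
gripper_width: 0.115
```

```bash
python3 - <<'E'
from h import *
np.set_printoptions(precision=4,suppress=True)
s=status.read_state();print(s["tool_pos"],s["contact_force"],s["ft_torque"])
c="scene";a=save(c,c+"3");p=proj(c,s["tool_pos"]-[0,0,.08]);u,v=int(p[0]),int(p[1]);print(u-60,v-45)
cv2.imwrite("pics/s3c.png",cv2.resize(a[v-45:v+45,u-60:u+60,::-1],(800,600),interpolation=cv2.INTER_CUBIC))
E
```

```text
[0.562  0.0896 0.1268] [ 0.1904  0.4199 -1.6269] [ 0.2247 -0.0759 -0.0366]
266 172
```

View pics/s3c.png

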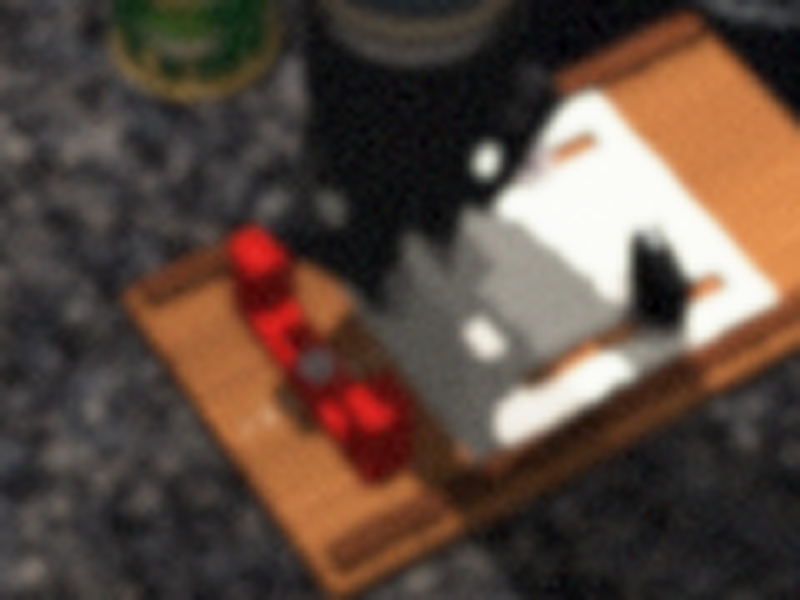

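>>> arm_command --pt "0.4 2 0 0 0 0" --pt "0.4 2 0 0 0 0" --pt "0.4 2 0 0 0 0" --pt "0.4 2 0 0 0 0" --pt "0.4 2 0 0 0 0" --pt "0 0 0 0 0 0"

```text
time_s: 7.35
tool_pos: [0.564, 0.0995, 0.1269]
tcp_rot: [-179.7, 0.1, 168.5]
contact_force: [0.8, -0.5, -2.6]
gripper_width: 0.113
```

>>> arm_command --pt "0.2 0.8 0 0 0 0" --pt "0.2 0.8 0 0 0 0" --pt "0.2 0.8 0 0 0 0"

```text
time_s: 7.65
tool_pos: [0.5646, 0.1019, 0.1269]
tcp_rot: [-179.7, 0.1, 168.5]
contact_force: [-0.7, -0.9, -2.2]
gripper_width: 0.115
```

>>> arm_command --pt "0.2 0.8 0 0 0 0" --pt "0.2 0.8 0 0 0 0"

```text
time_s: 7.85
tool_pos: [0.5651, 0.1036, 0.1269]
tcp_rot: [-179.7, 0.1, 168.5]
contact_force: [-0.1, -0.4, -1.8]
gripper_width: 0.111
```

>>> arm_command --pt "0.2 0.8 0 0 0 0" --pt "0 0 0 0 0 0"

```text
time_s: 8.05
tool_pos: [0.5653, 0.1045, 0.1268]
tcp_rot: [-179.7, 0.1, 168.5]
contact_force: [-0.5, 0.6, -2.1]
gripper_width: 0.116
```

>>> arm_command --pt "0.2 0.8 0 0 0 0" --pt "0 0 0 0 0 0"

```text
time_s: 8.25
tool_pos: [0.5655, 0.1055, 0.1269]
tcp_rot: [-179.7, 0.1, 168.5]
contact_force: [0.8, 0.7, -1.6]
gripper_width: 0.117
```

>>> arm_command --pt "0.2 0.8 0 0 0 0" --pt "0 0 0 0 0 0"

```text
time_s: 8.45
tool_pos: [0.5658, 0.1063, 0.1269]
tcp_rot: [-179.7, 0.1, 168.5]
contact_force: [0.4, -0.4, -2.0]
gripper_width: 0.115
```

>>> arm_command --pt "0.2 0.8 0 0 0 0" --pt "0 0 0 0 0 0"

```text
time_s: 8.65
tool_pos: [0.566, 0.1072, 0.1269]
tcp_rot: [-179.7, 0.1, 168.5]
contact_force: [0.3, -0.1, -1.6]
gripper_width: 0.115
```

>>> arm_command --pt "0.2 0.8 0 0 0 0" --pt "0 0 0 0 0 0"

```text
time_s: 8.85
tool_pos: [0.5662, 0.1081, 0.1268]
tcp_rot: [-179.7, 0.1, 168.5]
contact_force: [-0.7, 0.8, -2.0]
gripper_width: 0.112
```

>>> arm_command --pt "0.2 0.8 0 0 0 0" --pt "0 0 0 0 0 0"

```text
time_s: 9.05
tool_pos: [0.5664, 0.109, 0.1269]
tcp_rot: [-179.7, 0.1, 168.5]
contact_force: [-0.7, -0.8, -2.4]
gripper_width: 0.112
```

>>> arm_command --pt "0.2 0.8 0 0 0 0" --pt "0 0 0 0 0 0"

```text
time_s: 9.25
tool_pos: [0.5665, 0.1093, 0.1269]
tcp_rot: [-179.6, 0.1, 168.6]
contact_force: [0.9, -0.1, -2.0]
gripper_width: 0.115
```

>>> arm_command --pt "0.2 0.8 0 0 0 0"

```text
time_s: 9.35
tool_pos: [0.5666, 0.1095, 0.1269]
tcp_rot: [-179.5, 0.0, 168.6]
contact_force: [-0.8, -5.4, -1.2]
gripper_width: 0.114
```

>>> arm_command --pt "0.2 0.8 0 0 0 0"

```text
time_s: 9.45
tool_pos: [0.5666, 0.1096, 0.1269]
tcp_rot: [-179.5, 0.0, 168.7]
contact_force: [-1.1, -5.0, -0.0]
gripper_width: 0.112
```

>>> arm_command --pt "0.3 1.3 0 0 0 0" --pt "0.3 1.4 0 0 0 0"

```text
time_s: 9.65
tool_pos: [0.5667, 0.1099, 0.1269]
tcp_rot: [-179.2, -0.0, 168.7]
contact_force: [-1.5, -8.0, -1.1]
gripper_width: 0.116
```

>>> arm_command --pt "0.3 1.5 0 0 0 0" --pt "0.3 1.5 0 0 0 0" --pt "0.3 1.5 0 0 0 0" --pt "0.3 1.5 0 0 0 0"

```text
time_s: 10.05
tool_pos: [0.5669, 0.1102, 0.1269]
tcp_rot: [-178.7, -0.2, 168.7]
contact_force: [-1.6, -7.8, -2.0]
gripper_width: 0.111
```

>>> arm_command --pt "0.3 1.3 0 0.008 -0.002 0" --pt "0.3 1.3 0 0.008 -0.002 0"

```text
time_s: 10.25
tool_pos: [0.5668, 0.1097, 0.1269]
tcp_rot: [-179.4, -0.2, 168.7]
contact_force: [-2.0, -8.9, -0.4]
gripper_width: 0.115
```

>>> arm_command --pt "0.3 1.5 0 0.01 -0.002 0" --pt "0.3 1.5 0 0.01 -0.002 0" --pt "0.3 1.5 0 0.01 -0.002 0" --pt "0.3 1.5 0 0.01 -0.002 0"

```text
time_s: 10.65
tool_pos: [0.5666, 0.1081, 0.127]
tcp_rot: [179.0, -0.3, 169.0]
contact_force: [-1.2, -7.0, 0.4]
gripper_width: 0.109
```

>>> arm_command --pt "0.4 2 0 0 0 0" --pt "0.4 2.2 0 0 0 0"

```text
time_s: 10.85
tool_pos: [0.5668, 0.1085, 0.1271]
tcp_rot: [179.4, -0.4, 169.1]
contact_force: [-1.4, -9.6, -1.5]
gripper_width: 0.11
```

>>> arm_command --pt "0.5 2.3 0 0 0 0" --pt "0.5 2.3 0 0 0 0" --pt "0.5 2.3 0 0 0 0" --pt "0.5 2.3 0 0 0 0"

```text
time_s: 11.25
tool_pos: [0.5672, 0.1093, 0.1271]
tcp_rot: [-179.7, -0.6, 169.1]
contact_force: [-1.6, -10.0, -1.9]
gripper_width: 0.116
```

>>> arm_command --pt "0 0 0 0 0 0" --pt "0 0 0 0 0 0" --pt "0 0 0 0 0 0" --pt "0 0 0 0 0 0" --jaw 0.3

```text
time_s: 11.65
tool_pos: [0.5683, 0.1101, 0.128]
tcp_rot: [-179.9, -0.5, 169.0]
contact_force: [0.1, -0.2, 0.1]
gripper_width: 0.347
```

>>> arm_command --pt "0 0 12 0 0 0" --pt "0 0 15 0 0 0" --pt "0 0 15 0 0 0" --pt "0 0 15 0 0 0" --pt "0 0 15 0 0 0" --pt "0 0 15 0 0 0" --pt "0 0 0 0 0 0"

```text
time_s: 12.35
tool_pos: [0.5685, 0.1123, 0.223]
tcp_rot: [180.0, -0.3, 169.1]
contact_force: [-0.5, 0.2, -0.6]
gripper_width: 0.355
```

```bash
python3 - <<'E'
from h import *
np.set_printoptions(precision=4,suppress=True)
s=status.read_state();print(s["tool_pos"],s["tcp_rot"])
C=[]
for c in("top","scene"):
    a=save(c,c+"4");p=proj(c,[.53,.05,.06]);u,v=int(p[0]),int(p[1]);print(c,u-40,v-45)
    C.append(cv2.resize(a[v-45:v+45,u-40:u+40,::-1],(400,450),interpolation=cv2.INTER_CUBIC))
    for n in("knob_grip","clamp_screw","fence_front","stop_face"):
        r=imaging.mark_of(c,n)
        for q in r[:1]: print(c,n,np.array(q["centre"]),q["p"])
cv2.imwrite("pics/j4.png",np.hstack(C))
E
```

```text
[0.5685 0.1123 0.223 ] [179.9749  -0.2599 169.0707]
top 286 187
top clamp_screw [345.4 240.7] 0.43
top fence_front [302.9 218.5] 0.84
top stop_face [334.2 150.4] 0.62
scene 305 168
scene knob_grip [366.1 209.4] 0.63
scene clamp_screw [363.  217.8] 0.58
scene fence_front [318.1 220.1] 0.73
scene stop_face [316.1 218.7] 0.82
```

View pics/j4.png

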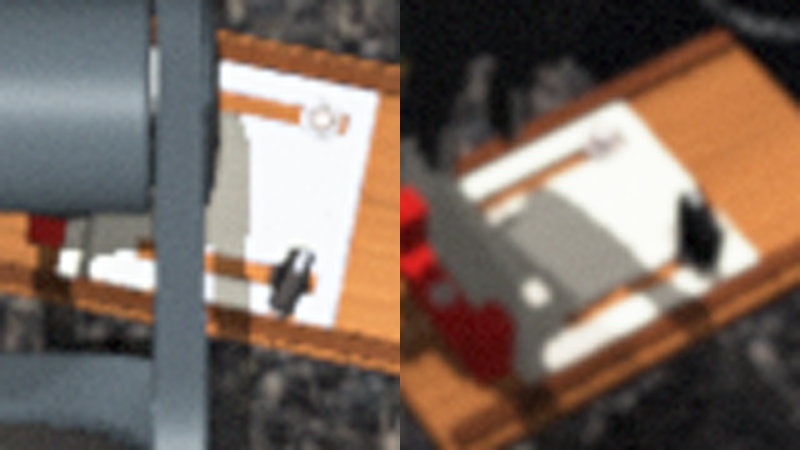

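```bash
python3 - <<'E'
from h import *
np.set_printoptions(precision=4,suppress=True)
for t in((344.6,242.8),(345.4,240.7)):
  for s in((366.1,209.4),(365,213)): print(tri({"top":t,"scene":s}))
for z in(.05,.065,.08):print(z,at_z("top",(344.6,242.8),z),at_z("scene",(366.1,209.4),z))
b=cv2.imread("pics/top4.png");m=(b[225:260,330:356].max(2)<75).astype(np.uint8)
n,l,st,ce=cv2.connectedComponentsWithStats(m)
for i in range(1,n):
  if st[i,4]>15:
    p=np.argwhere(l==i)[:,::-1].astype(np.float32);p+=[330,225]
    mu,ev,w=cv2.PCACompute2(p,None);print(st[i],mu,ev[0],w.ravel())
    c=[at_z("top",mu[0]+k*ev[0],.07) for k in(-5,5)];d=c[1]-c[0];print(np.degrees(np.arctan2(d[1],d[0])),at_z("top",mu[0],.065))
    print(p.min(0),p.max(0))
s=cv2.imread("pics/scene4.png");m=(s[195:230,350:380].max(2)<60).astype(np.uint8)
n,l,st,ce=cv2.connectedComponentsWithStats(m)
for i in range(1,n):
  if st[i,4]>15: print(st[i]+[350,195,0,0,0],ce[i]+[350,195])
E
```

```text
[0.5026 0.0036 0.0624]
[0.5031 0.0033 0.0457]
[0.5067 0.0002 0.0555]
[ 0.5073 -0.0002  0.0385]
0.05 [0.5028 0.0033 0.05  ] [ 0.5075 -0.0047  0.05  ]
0.065 [0.5031 0.0042 0.065 ] [0.501  0.0049 0.065 ]
0.08 [0.5034 0.005  0.08  ] [0.4946 0.0145 0.08  ]
[ 0 30 13  5 41] [[334.2195 257.4634]] [0.9773 0.2117] [11.2972  1.4155]
-101.75963329565764 [0.4652 0.031  0.065 ]
[330. 255.] [342. 259.]
[361 209   7  12  65] [364.0769 214.7385]
```

>>> arm_command --pt "-13 -22 0 0 0 -0.04" --pt "-13 -22 0 0 0 -0.04" --pt "-13 -22 -10 0 0 -0.04" --pt "-13 -22 -20 0 0 -0.04" --pt "-13 -22 -20 0 0 -0.04" --pt "0 0 0 0 0 0" --jaw -0.1

```text
time_s: 13.45
tool_pos: [0.5013, -0.0004, 0.168]
tcp_rot: [-180.0, -0.4, 157.3]
contact_force: [-0.3, 0.7, -0.7]
gripper_width: 0.557
```

>>> arm_command --pt "0 3 -10 0 0 0" --pt "0 0 -10 0 0 0" --pt "0 0 -5 0 0 0" --pt "0 0 0 0 0 0"

```text
time_s: 13.85
tool_pos: [0.5038, 0.004, 0.1417]
tcp_rot: [179.9, -0.2, 157.4]
contact_force: [-0.3, 0.1, 0.0]
gripper_width: 0.549
```

```bash
python3 - <<'E'
from h import *
c="scene";s=status.read_state();print(s["tool_pos"],s["tcp_rot"])
a=save(c,c+"5");p=proj(c,[.502,.003,.07]);u,v=int(p[0]),int(p[1]);print(p,u-40,v-35)
cv2.imwrite("pics/s5c.png",cv2.resize(a[v-35:v+25,u-40:u+40,::-1],(800,600),interpolation=cv2.INTER_CUBIC))
E
```

```text
[0.50381058 0.0040364  0.14174024] [179.92845562  -0.22011504 157.40996789]
[366.5205354  207.61610059] 326 172
```

View pics/s5c.png

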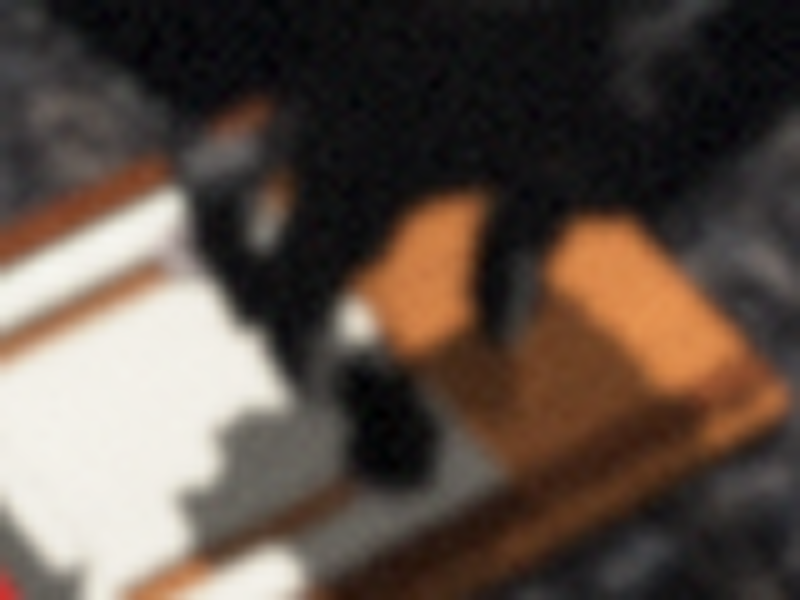

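>>> arm_command --pt "1 3 0 0 0 0" --pt "0 0 -4 0 0 0" --pt "0 0 -5 0 0 0" --jaw -0.4

```text
time_s: 14.2
tool_pos: [0.5064, 0.0081, 0.1339]
tcp_rot: [179.9, 0.0, 157.5]
contact_force: [0.6, 0.1, 0.1]
gripper_width: 0.703
```

>>> arm_command --pt "0 0 -5 0 0 0" --pt "0 0 -5 0 0 0" --pt "0 0 -5 0 0 0" --pt "0 0 0 0 0 0"

```text
time_s: 14.6
tool_pos: [0.5061, 0.0082, 0.1169]
tcp_rot: [179.9, -0.0, 157.5]
contact_force: [0.3, -0.2, 0.6]
gripper_width: 0.701
```

>>> arm_command --pt "-1.5 -2 0 0 0 0" --pt "0 0 0 0 0 0" --pt "0 0 0 0 0 0" --pt "0 0 0 0 0 0" --pt "0 0 0 0 0 0" --pt "0 0 0 0 0 0" --pt "0 0 0 0 0 0" --jaw 1 --squeeze 30

```text
time_s: 15.3
tool_pos: [0.5038, 0.0043, 0.1171]
tcp_rot: [-180.0, -0.1, 157.6]
contact_force: [-0.6, -0.3, -2.1]
gripper_width: 0.158
```

>>> arm_command --pt "0 0 0 0 0 0" --pt "0 0 0 0 0 0"

```text
time_s: 15.5
tool_pos: [0.5038, 0.0044, 0.1171]
tcp_rot: [-180.0, -0.1, 157.6]
contact_force: [-0.6, -1.6, -1.6]
gripper_width: 0.157
```

>>> arm_command --pt "0 0 0 0 0 0" --pt "0 0 0 0 0 -0.1" --pt "0 0 0 0 0 -0.1" --pt "0 0 0 0 0 -0.1" --pt "0 0 0 0 0 -0.1" --pt "0 0 0 0 0 -0.1" --pt "0 0 0 0 0 -0.1" --pt "0 0 0 0 0 0" --squeeze 60

```text
time_s: 16.3
tool_pos: [0.5034, 0.0036, 0.116]
tcp_rot: [-179.8, -0.0, 122.3]
contact_force: [-0.8, -2.0, -0.5]
gripper_width: 0.146
```

Fine so far (knob ≈ 0.81). Continue toward yaw ≈ 86°.

>>> arm_command --pt "0 0 0 0 0 -0.1" --pt "0 0 0 0 0 -0.1" --pt "0 0 0 0 0 -0.1" --pt "0 0 0 0 0 -0.1" --pt "0 0 0 0 0 -0.1" --pt "0 0 0 0 0 -0.08" --pt "0 0 0 0 0 0"

```text
time_s: 17.0
tool_pos: [0.5027, 0.0032, 0.1157]
tcp_rot: [-179.7, 0.1, 89.2]
contact_force: [-0.6, -1.6, -1.9]
gripper_width: 0.142
```

>>> arm_command --pt "0 0 0 0 0 -0.06" --pt "0 0 0 0 0 -0.03" --pt "0 0 0 0 0 0" --pt "0 0 0 0 0 0" --pt "0 0 0 0 0 0"

```text
time_s: 17.5
tool_pos: [0.5026, 0.0032, 0.1157]
tcp_rot: [-179.7, 0.1, 84.5]
contact_force: [-0.5, -0.9, -1.8]
gripper_width: 0.142
```

```bash
python3 -c "
from h import *
s=status.read_state();print(s['contact_force'],s['ft_torque'],s['gripper_width'])"
```

```text
[-0.49394336 -0.94283232 -1.79686548] [-0.20716819 -0.13539144  0.08660013] 0.14210400157891556
```

>>> arm_command --pt "0 0 0 0 0 0" --pt "0 0 0 0 0 0" --pt "0 0 0 0 0 0" --pt "0 0 0 0 0 0" --pt "0 0 0 0 0 0" --jaw -0.3

```text
time_s: 18.0
tool_pos: [0.5034, 0.0036, 0.1163]
tcp_rot: [-179.8, 0.1, 84.5]
contact_force: [0.5, 0.7, -0.1]
gripper_width: 0.653
```

>>> arm_command --pt "0 0 10 0 0 0" --pt "0 0 20 0 0 0" --pt "0 0 30 0 0 0" --pt "-10 -30 30 0 0 0" --pt "-10 -40 20 0 0 0" --pt "-10 -40 20 0 0 0" --pt "-10 -40 0 0 0 0" --pt "-10 -40 0 0 0 0" --pt "0 -40 0 0 0 0" --pt "0 0 0 0 0 0"

```text
time_s: 19.0
tool_pos: [0.4509, -0.2339, 0.2592]
tcp_rot: [179.7, 0.5, 84.8]
contact_force: [-0.4, -1.0, 0.5]
gripper_width: 0.651
```

```bash
python3 - <<'E'
from h import *
np.set_printoptions(precision=4,suppress=True)
s=status.read_state();print(s["time_s"],s["tool_pos"],s["contact_force"])
C=[]
for c in("top","scene"):
    a=save(c,c+"6");p=proj(c,[.54,.05,.05]);u,v=int(p[0]),int(p[1]);print(c,u-40,v-45)
    C.append(cv2.resize(a[v-45:v+45,u-40:u+40,::-1],(400,450),interpolation=cv2.INTER_CUBIC))
cv2.imwrite("pics/j6.png",np.hstack(C))
E
```

```text
19.0 [ 0.4509 -0.2339  0.2592] [-0.3816 -0.9844  0.5407]
top 286 183
scene 302 168
```

View pics/j6.png

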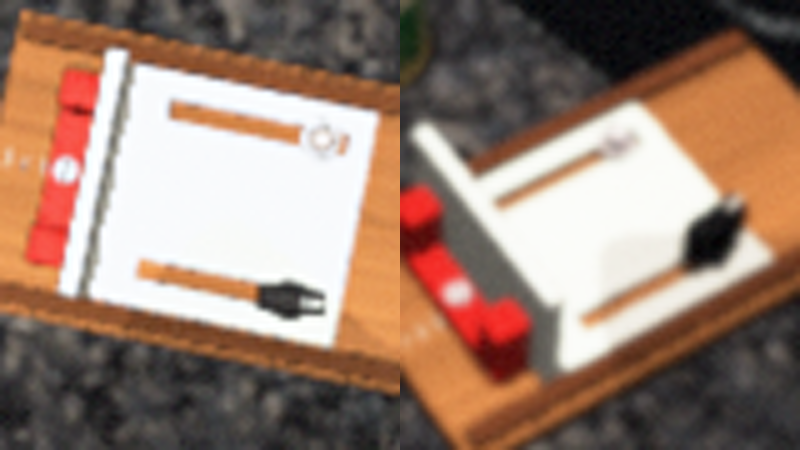

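The last picture shows the fence flat against both bumpers. The knob bar lies almost along the slot, about 1.47 rad, and the arm is clear of everything.

```bash
python3 -c "
from h import *
job_done()"
```

```text
the job is handed in; nothing more can be done
```

The fence is set against the red stop and clamped, and I handed the job in at about 19 s of the 56 s allowed. No verdict came back.

- **Push:** I slid the fence about 76 mm until it met the stop. I then held it there with the clamp loose, at 5 to 10 N on the wrist sensor for well over 1 s. Sliding drag read under about 1 N, so most of that force went into the stop.
- **Clamp:** I gripped the knob at about 0.2 rad and turned it clockwise to about 1.47 rad. That angle comes from the tool's yaw, and the jaws stayed flat on the bar throughout.
- **Last picture:** The fence wall lies flush and square on both bumpers, and the knob bar is nearly parallel to the slots. The arm is clear, and I saw no contact with the things standing around.
- **Not measured directly:** I could not read the gap in millimetres or the washer force. I inferred both from the picture and the knob angle.
- **Disagreement:** The board's corners put the knob and bolt about 9 mm off their listed y position. I went by the knob as it appeared in the images, and the grip confirmed it.

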